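Set the hold-down screw of a model-gluing jig

ROBOT

A 7-joint arm with a two-finger parallel gripper is mounted at the origin on the work surface. World frame = base frame: x ahead of the robot, y to its left, z up, the work surface at z = 0. Lengths are in m, angles in rad, forces in N, time in s.
With the tool pointing down it reaches from about 0.425 to 0.925 m from the base axis. Payload 6.8 kg.
Tool frame: the origin (TCP) lies at the very end of the fingers, on their centre line; the grasp point (between the pads) lies 19 mm behind it; z points along the fingers, y is the line along which they close (so a half turn about z gives the same grasp; the last joint's range is limited). The gripper opens to 85 mm and grips with 20 to 120 N. Pads are 22 mm wide; open, the fingers measure 114 mm over their backs; the gripper's body (76 mm by 85 mm) begins 54 mm behind the grasp point. The pads swing forward as they close: fully open they stand 13 mm farther back than shut.
Start: joints at [1.13, 0.477, 0.022, 1.555, -0.011, 1.109, -0.083], TCP at [0.221, -0.638, 0.197] pointing down, gripper open.
Joint ranges: [-2.96, 2.96], [-0.34, 2.1], [-1.41, 1.46], [0.24, 2.44], [-1.37, 4.51], [0.17, 1.92], [-2.96, 2.96]. Speed limits (rad/s): [2.39, 2.39, 3.14, 3.14, 3.14, 3.14, 3.14].

INTERFACE

Orientations are given as a unit quaternion [w, x, y, z].
In Python, from station import telemetry, viewer, job, search_frame, cut_out gives the robot as it stands. The module is installed in compiled form; this text tells all that it offers.
- The arm moves only by the shell command python3 -m crank 'ROWS' [FORCE]. ROWS is JSON, a list of rows, each an object with "delta_rot": the turn, a rotation vector about the tool's x, y, z in degrees, a list of three; "xyz": the shift along the tool's x, y, z in m, a list of three; "fingers": the gripper command: -1 is fully open, 1 is shut, values between are in proportion. In form: [{"delta_rot": [ax, ay, az], "xyz": [dx, dy, dz], "fingers": fingers}, ...]. A call has 1 to 10 rows; each row is the pose to reach, as a shift and turn from the pose commanded when the call began, along the tool's axes at that moment; what a row does not reach only later rows make up. A row lasts 1/10 s, in which the tool goes at most 50 mm and 8.59 degrees, less where a joint would pass 70% of its speed; a pose out of reach is approached as far as the arm can. A call with a gripper value outside its range is refused whole. The fingers move at their own pace and stop on an object; FORCE is the grip in N (left out, the last holds). Time passes only in rows, so rows that repeat a pose let the fingers close. It gives the time, the measured TCP pose, the force, the opening and the grip force at its end, in the units of the state.
- telemetry.get_obs(): the state, without advancing time (a new reading comes with each control period).
- viewer.read_camera(name): name is "side" or "top"; returns a dict with "img" (400x640x3 uint8, red, green, blue), "fx", "fy", "cx", "cy" (pixels), "k1" (the pictures are not rectified: a ray, as slopes to the right and down, at radius r is drawn at 1 + k1 r^2 times it, then the intrinsics apply), "origin" and "rotation" of the camera in the world. Camera axes: x right, y up, looking along -z (the intrinsics and any distortion apply to the point x, -y, -z); pixel columns grow to the right and rows downward; lengths in m; the calibration is good to about 2 mm. A picture is of the moment at which its call begins. There is no depth.
- job.hand_in(): hands the job in; it is judged then, once.
Trained networks look in the newest picture that a camera, given by its name, has taken for a name from the list of things; names that differ only in an ending like _2 or _b are one class to them, and where a whole thing is asked for, a point or a joint stands for the part that bears it (a point fixed in the world has none). Each returns a list of dicts, best first, with "score" (0 to 1); they miss things now and then, are a little off and sometimes report something else, mostly with a low value. They report only what shows in the picture. A call takes as long as a camera call.
- search_frame(camera, thing): "pixel" ([column, row] in pixels, amid what is visible of it).
- cut_out(camera, thing): "pixels" (400x640 bool, what is visible of it) and "pixel" ([column, row] in pixels, amid what is visible of it).
The state is a dict: "t": time; "q": joint angles; "joint_vel": joint speeds; "joint_torque": joint torques, N m; "eef_pos": TCP position; "tool_rot": TCP orientation; "contact_force": force on the tool from outside, world axes, zero at the start; "torque": the same for the moment, N m; "gripper_width": opening from 0.0 (shut) to 1.0 (fully open); "grasp_force": force on a finger pad.
Only numpy, scipy, OpenCV 4.12 (cv2) and the standard library are available. Lean on these libraries where they do the work, as an engineer would, in place of code of your own. Each camera call takes 0.05 s, during which the arm holds its last target. There are 200 camera calls.

TASK

Swing the jig's clamp arm round over the little card building until it meets its stop, then turn the blue thumbscrew clockwise until it seats. Then back the thumbscrew off a quarter turn, so the card is not crushed, and finish still holding it there between the fingers so that I can fit the lock nut. Leave the glue bottle, the card tree and the steel weight where they stand.

Things in the scene. Friction and masses are not known exactly. Their poses are not given: they have to be found in the camera images.
- jig: Gluing jig, fixed to the table: plywood base 260 (x) x 160 (y) x 18 mm, origin at the centre of its underside. Steel post at x = +75 mm; cream card building 70 x 100 mm centred at x = -65 mm, its flat roof 68 mm above the table.
- clamp_pivot (a point): Vertical axis of the clamp arm: centre of the dark steel hub (36 mm diameter, 26 mm high, on a 24 mm post) that carries the arm, half-way up the arm's bar, 104 mm above the table. The arm runs from here along this point's -x axis; z up.
- clamp_mid (a point): Point in the middle of the clamp arm's bare aluminium bar, 75 mm from the pivot axis, half-way up the bar. The bar is 22 mm wide and 20 mm high (94 to 114 mm above the table), level, and reaches from the hub to 154 mm from the pivot axis; it can be pinched across its width or pushed from the side. x axis along the bar, towards the pivot; z up.
- swing_arm (a joint): Angle of the clamp arm about the vertical pivot, rad: 0 is against its hard stop with the thumbscrew over the middle of the building's roof; it grows counter-clockwise seen from above, up to 1.5. Starts 0.7 to 1.3. Moderately stiff (friction about 0.3 N m); it stays where it is left.
- thumbscrew (a joint): Angle of the thumbscrew in the arm, rad: grows clockwise seen from above (tightening) to a hard stop at 3.14, where it is seated; 0 is fully loose. Starts 0.2 to 1.9. Friction about 0.06 N m; stays where it is left. Seated, the wing lies along the arm, its white dot on the side towards the pivot; at 1.57 it lies square across the arm. At 0 it lies along the arm, dot outwards.
- wing: Blue flat wing of the thumbscrew, the part to grip across its 12 mm thickness: 46 mm long (its x axis), 12 mm thick (y), 24 mm high (z up). Origin at its centre, on the screw's vertical axis, 140 mm from the pivot axis and 144 mm above the table; its underside is 18 mm above the arm's top. It stays at this height as it turns. A white dot marks the -x end of its top.
- bottle_mid (a point): Bystander: loose white glue bottle with a red pointed cap, 52 mm diameter, 145 mm tall, upright. Point on its axis 70 mm above its foot.
- tree_mid (a point): Bystander: loose cream card tree on a 40 mm round foot, 120 mm tall, crown about 75 mm across. Point on its axis 60 mm above its foot.
- weight_mid (a point): Bystander: loose dark steel weight 45 x 45 x 28 mm. Point at its centre.

How it is judged:
By the outcome, as a careful person would: the job done as asked, in the order asked, and still so for the second after the job is handed in, while the arm keeps its last pose, push and grip.
It also fails if it takes over 72 s, if anything falls off the work surface, if the arm or the gripper's body presses on something with over 40 N, if the wrist force passes 120 N, or if a joint passes its speed limit or range.

## Working session

There is one attempt and no reset: what is moved stays moved. The work goes in short steps, Python scripts to look and compute and a shell command to move; the robot and the scene stay as the last step left them, time stands still between calls to the robot, and variables do not carry over. Pictures are saved under pics/ and viewed, at most 10 in all, crops included, and the job is handed in when it is done.

```bash
mkdir -p pics; cat > h.py <<'E'
import numpy as np, cv2
from scipy.spatial.transform import Rotation as R
from station import telemetry, viewer, job, search_frame, cut_out
def rot(c):
    r=np.array(c["rotation"],float)
    return r if r.shape==(3,3) else R.from_quat(np.roll(r,-1)).as_matrix()
def onplane(c,px,z):
    K=np.array([[c["fx"],0,c["cx"]],[0,c["fy"],c["cy"]],[0,0,1.]])
    u=cv2.undistortPoints(np.array([[px]],float),K,np.array([c["k1"],0,0,0.]))[0,0]
    d=rot(c)@np.array([u[0],-u[1],-1]); o=np.array(c["origin"])
    return o+d*(z-o[2])/d[2]
def project(c,P):
    p=rot(c).T@(np.array(P)-c["origin"]); a=np.array([p[0],-p[1]])/-p[2]
    a=a*(1+c["k1"]*(a@a)); return np.array([a[0]*c["fx"]+c["cx"],a[1]*c["fy"]+c["cy"]])
def tool(): 
    o=telemetry.get_obs(); return np.array(o["eef_pos"]),R.from_quat(np.roll(o["tool_rot"],-1)),o
E
python3 - <<'E'
from h import *
Z=dict(jig=.018,clamp_pivot=.117,clamp_mid=.114,wing=.150,bottle_mid=.07,tree_mid=.06,weight_mid=.014)
ims=[]
for n in("top","side"):
    c=viewer.read_camera(n); ims.append(c["img"])
    print(n,np.round(c["origin"],3),c["fx"],c["k1"],np.round(rot(c),3).tolist())
    cv2.imwrite(f"pics/{n}0.png",c["img"][:,:,::-1])
    for k,z in Z.items():
        for d in search_frame(n,k)[:2]: print(k,round(d["score"],2),np.round(d["pixel"]),np.round(onplane(c,d["pixel"],z),3))
p,r,o=tool(); print(p,r.as_matrix().round(3).tolist(),o)
E
```

```text
top [0.491 0.074 1.012] 416.18079099275604 -0.1011585655226275 [[0.007, 0.996, -0.086], [-1.0, 0.007, -0.0], [0.0, 0.086, 0.996]]
jig 0.8 [364. 221.] [ 0.531 -0.036  0.018]
clamp_pivot 0.93 [392. 204.] [ 0.564 -0.086  0.117]
bottle_mid 0.81 [249. 179.] [0.623 0.233 0.07 ]
tree_mid 0.51 [294. 209.] [0.555 0.129 0.06 ]
weight_mid 0.63 [429. 260.] [ 0.438 -0.193  0.014]
weight_mid 0.45 [250. 180.] [0.629 0.239 0.014]
side [0.169 0.642 0.663] 374.1989581484357 -0.06392800798975698 [[-0.842, 0.324, -0.432], [-0.54, -0.539, 0.647], [-0.023, 0.778, 0.628]]
jig 0.83 [348. 202.] [ 0.527 -0.052  0.018]
clamp_pivot 0.96 [347. 164.] [ 0.55  -0.083  0.117]
clamp_mid 0.82 [354. 167.] [ 0.53  -0.08   0.114]
wing 0.47 [369. 149.] [ 0.512 -0.127  0.15 ]
bottle_mid 0.88 [248. 245.] [0.615 0.247 0.07 ]
tree_mid 0.6 [300. 221.] [0.569 0.115 0.06 ]
weight_mid 0.48 [404. 186.] [ 0.43  -0.203  0.014]
[ 0.22053605 -0.63797983  0.19713365] [[0.945, 0.327, 0.0], [0.327, -0.945, -0.0], [0.0, 0.0, -1.0]] {'t': 0.8, 'q': array([ 1.12988387,  0.47697218,  0.02241804,  1.55538408, -0.01152709,
        1.10931874, -0.08303438]), 'joint_vel': array([-0.00122969, -0.00172062,  0.00065196,  0.00111064,  0.00171017,
       -0.00061125,  0.00021638]), 'joint_torque': array([-9.06145669e-04, -5.96261609e+01,  1.60602819e+00, -2.81529182e+01,
        1.25368737e-02,  1.73125492e-03,  9.70179457e-06]), 'eef_pos': array([ 0.22053605, -0.63797983,  0.19713365]), 'tool_rot': array([1.87817752e-05, 9.86185029e-01, 1.65647479e-01, 2.03925272e-05]), 'contact_force': array([-0.06079639, -0.42036996, -0.47265929]), 'torque': array([ 0.001269  ,  0.00973256, -0.02679111]), 'grasp_force': 0.0, 'gripper_width': 1.0057339093314461}
```

View pics/top0.png

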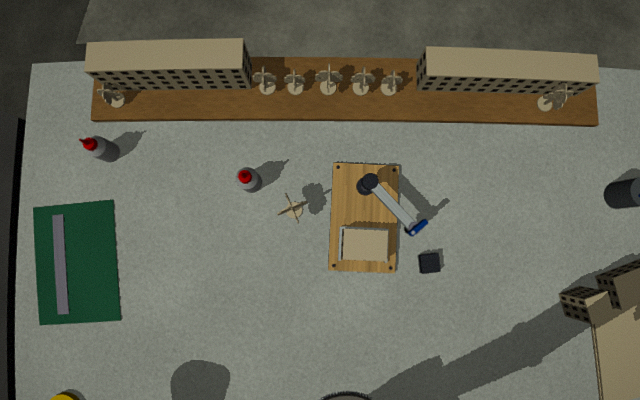

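View pics/side0.png

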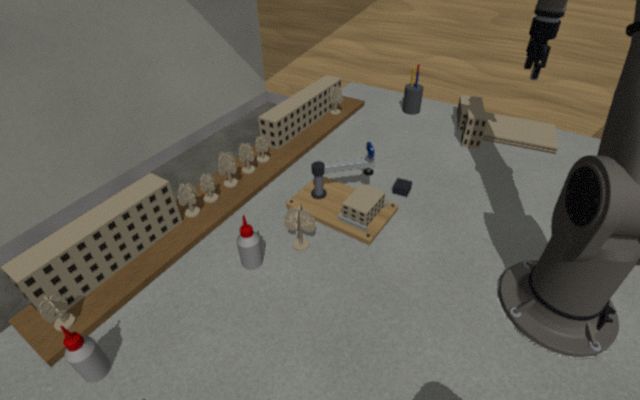

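The top view shows the hub at about (370,183), the blue wing at (417,228), the building at (365,244), and the weight at (429,260). The arm must swing clockwise (towards image left). I'll zoom in next.

```bash
python3 - <<'E'
from h import *
c=viewer.read_camera("top"); im=c["img"]
cv2.imwrite("pics/crop1.png",cv2.resize(im[150:290,310:460][:,:,::-1],None,fx=4.2,fy=4.2,interpolation=cv2.INTER_CUBIC))
for k in("wing","clamp_pivot","jig"):
    for d in cut_out("top",k)[:1]:
        m=d["pixels"]; print(k,d["score"],d["pixel"],m.sum(),cv2.minAreaRect(np.argwhere(m)[:,::-1].astype(np.float32)))
i=im.astype(int); b=(i[...,2]>i[...,0]+40)&(i[...,2]>i[...,1]+25); b[:,:380]=0;b[:,460:]=0;b[:180]=0;b[290:]=0
pts=np.argwhere(b)[:,::-1].astype(np.float32); print("blue",len(pts),cv2.minAreaRect(pts),pts.mean(0))
W=onplane(c,pts.mean(0),.150); print("wing",W)
for px,z in (((370.5,181),.117),((337,167),.018),((397,167),.018),((334,267),.018),((394,267),.018)): print(px,onplane(c,px,z).round(4))
E
```

```text
wing 0.58 [417.9, 228.4] 107 ((417.5000305175781, 227.5), (5.656853675842285, 19.798988342285156), 45.0)
clamp_pivot 0.77 [393.7, 202.7] 1059 ((391.19891357421875, 203.7790069580078), (79.08649444580078, 22.596141815185547), 41.987213134765625)
jig 0.9 [361.6, 219.5] 7676 ((378.3292236328125, 218.43548583984375), (97.71443176269531, 108.87491607666016), 3.447387218475342)
blue 100 ((418.08538818359375, 227.23170471191406), (5.15373420715332, 21.708152770996094), 51.34019470214844) [418.86 226.47]
wing [ 0.51466403 -0.13664937  0.15      ]
(370.5, 181) [ 0.6137 -0.04    0.117 ]
(337, 167) [0.6607 0.0284 0.018 ]
(397, 167) [ 0.6621 -0.1174  0.018 ]
(334, 267) [0.421  0.0346 0.018 ]
(394, 267) [ 0.4215 -0.1083  0.018 ]
```

View pics/crop1.png

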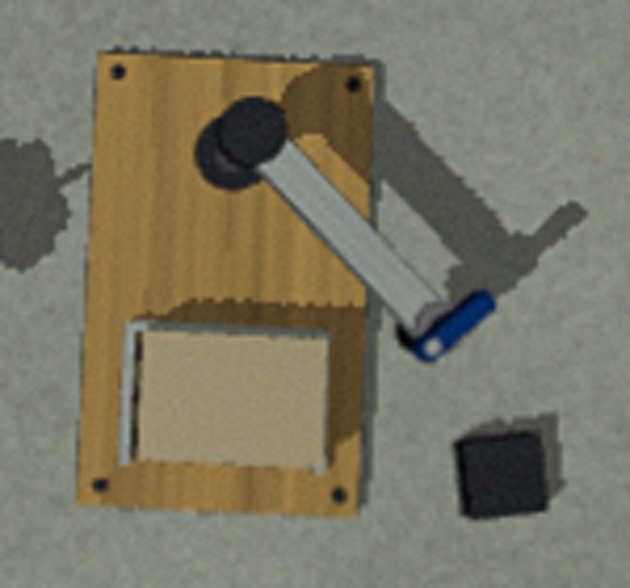

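The crop shows the hub at (252,132), the wing running from its dot end (432,347) to (490,298), and the arm about 45° from the stop. The screw is at roughly 1.6 rad. I'll refine this with both cameras and compute the hover move.

```bash
cat >> h.py <<'E'
def blue(i):
    h=cv2.cvtColor(i,cv2.COLOR_RGB2HSV); return cv2.inRange(h,(100,120,40),(130,255,255))>0
def ray(c,px):
    a=onplane(c,px,.15); o=np.array(c["origin"]); d=a-o; return o,d/np.linalg.norm(d)
def goto(P,yh):
    """move (tool axes) to TCP P, pointing down, closing axis heading yh deg"""
    p,r,o=tool(); y=np.array([np.cos(np.radians(yh)),np.sin(np.radians(yh)),0]); z=np.array([0,0,-1.])
    T=R.from_matrix(np.c_[np.cross(y,z),y,z])
    print("xyz",r.inv().apply(np.array(P)-p).round(4),"rot",np.degrees((r.inv()*T).as_rotvec()).round(2))
E
python3 - <<'E'
from h import *
A=np.zeros((3,3));b=np.zeros(3)
for n,(x0,x1,y0,y1) in (("top",(395,440,210,245)),("side",(355,385,135,165))):
    c=viewer.read_camera(n); m=blue(c["img"]); k=np.zeros_like(m); k[y0:y1,x0:x1]=1; m&=k
    px=np.argwhere(m)[:,::-1]; q=(px.min(0)+px.max(0))/2; print(n,len(px),px.mean(0),q,px.min(0),px.max(0))
    o,d=ray(c,px.mean(0)); M=np.eye(3)-np.outer(d,d); A+=M;b+=M@o
    if n=="top":
        f=lambda u,v:(310+u/4.2,150+v/4.2)
        e=onplane(c,f(425,352),.156)-onplane(c,f(487,298),.156); print("dot heading",np.degrees(np.arctan2(e[1],e[0])), np.linalg.norm(e))
        piv=onplane(c,f(252,132),.117)
        s=[onplane(c,f(*u),.018) for u in((119,71),(353,84),(100,485),(338,495))]
        e=s[2]-s[0]+s[3]-s[1]; print("stop heading",np.degrees(np.arctan2(e[1],e[0])))
        e2=s[0]-s[1]+s[2]-s[3]; print("y axis head",np.degrees(np.arctan2(e2[1],e2[0])))
        jc=sum(s)/4; print("jig c",jc, "pivot via jig", jc-.075*e/np.linalg.norm(e))
W=np.linalg.solve(A,b); d=W-piv; print("W",W,"piv",piv,"r",np.hypot(*d[:2]),"arm heading",np.degrees(np.arctan2(d[1],d[0])))
goto([W[0],W[1],.25],41.6)
E
```

```text
top 107 [418.59813084 226.54205607] [417.5 227. ] [408 219] [427 235]
dot heading 130.56935723688088 0.04104898868358993
stop heading 177.55647066971778
y axis head 87.57449854618832
jig c [ 0.53989394 -0.03741497  0.018     ] pivot via jig [ 0.61482574 -0.04061258  0.018     ]
side 59 [369.94915254 149.72881356] [370.  149.5] [367 142] [373 157]
W [ 0.5143632  -0.13844031  0.14122318] piv [ 0.61274955 -0.03888216  0.117     ] r 0.13997035129134613 arm heading -134.66082101732985
xyz [ 0.4409 -0.3762 -0.0529] rot [   0.      0.   -112.53]
```

```bash
python3 -m crank '[{"delta_rot":[0,0,0],"xyz":[0,0,-0.08],"fingers":-1},{"delta_rot":[0,0,-10],"xyz":[0,0,-0.08],"fingers":-1},{"delta_rot":[0,0,-113.5],"xyz":[0.441,-0.376,-0.08],"fingers":-1},{"delta_rot":[0,0,-113.5],"xyz":[0.441,-0.376,-0.08],"fingers":-1},{"delta_rot":[0,0,-113.5],"xyz":[0.441,-0.376,-0.08],"fingers":-1},{"delta_rot":[0,0,-113.5],"xyz":[0.441,-0.376,-0.08],"fingers":-1},{"delta_rot":[0,0,-113.5],"xyz":[0.441,-0.376,-0.08],"fingers":-1},{"delta_rot":[0,0,-113.5],"xyz":[0.441,-0.376,-0.08],"fingers":-1},{"delta_rot":[0,0,-113.5],"xyz":[0.441,-0.376,-0.08],"fingers":-1},{"delta_rot":[0,0,-113.5],"xyz":[0.441,-0.376,-0.08],"fingers":-1}]'
python3 -c "
from h import *
print(tool()[2]['q']);goto([.5148,-.138,.25],40.6)"
```

```text
t: 2.1
eef_pos: [0.4241, -0.2915, 0.2775]
tool_rot: [0.0, 0.664, 0.748, -0.0]
contact_force: [1.2, 0.7, -0.5]
gripper_width: 1.005
grasp_force: 0.0
[ 0.83158247  0.16603435 -0.39553085  1.81065204  0.06948472  1.17752965
  0.53223655]
xyz [0.1418 0.1081 0.0274] rot [ 1.000e-02  5.000e-02 -3.385e+01]
```

```bash
python3 -m crank '[{"delta_rot":[0,0,-33.8],"xyz":[0.1418,0.1081,0.027],"fingers":-0.3},{"delta_rot":[0,0,-33.8],"xyz":[0.1418,0.1081,0.027],"fingers":-0.3},{"delta_rot":[0,0,-33.8],"xyz":[0.1418,0.1081,0.027],"fingers":-0.3},{"delta_rot":[0,0,-33.8],"xyz":[0.1418,0.1081,0.027],"fingers":-0.3},{"delta_rot":[0,0,-33.8],"xyz":[0.1418,0.1081,0.027],"fingers":-0.3},{"delta_rot":[0,0,-33.8],"xyz":[0.1418,0.1081,0.027],"fingers":-0.3},{"delta_rot":[0,0,-33.8],"xyz":[0.1418,0.1081,0.027],"fingers":-0.3}]'
python3 -c "
from h import *
print(tool()[2]['q']);goto([.5148,-.138,.128],40.6)
c=viewer.read_camera('side');cv2.imwrite('pics/s2.png',cv2.resize(c['img'][80:230,290:450][:,:,::-1],None,fx=4,fy=4,interpolation=cv2.INTER_CUBIC))"
```

```text
t: 2.8
eef_pos: [0.5145, -0.1418, 0.2502]
tool_rot: [0.0, 0.422, 0.906, -0.0]
contact_force: [0.3, -0.1, 0.1]
gripper_width: 0.646
grasp_force: 0.0
[ 0.63787366  0.24555061 -0.57375225  1.79769601  0.14654929  1.14074609
  0.7151002 ]
xyz [0.0028 0.0027 0.1222] rot [-0.04  0.02 -0.57]
```

View pics/s2.png

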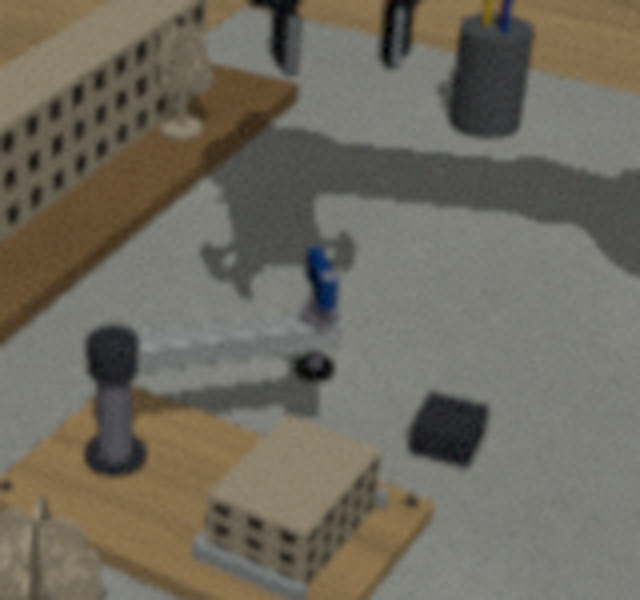

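The side crop shows the open fingers at (287,70) and (395,60), straddling the wing at (322,280). I'll descend and grip.

```bash
python3 -m crank '[{"delta_rot":[0,0,-0.6],"xyz":[0.0028,0.0027,0.04],"fingers":-0.3},{"delta_rot":[0,0,-0.6],"xyz":[0.0028,0.0027,0.08],"fingers":-0.3},{"delta_rot":[0,0,-0.6],"xyz":[0.0028,0.0027,0.11],"fingers":-0.3},{"delta_rot":[0,0,-0.6],"xyz":[0.0028,0.0027,0.122],"fingers":-0.3},{"delta_rot":[0,0,-0.6],"xyz":[0.0028,0.0027,0.122],"fingers":-0.3},{"delta_rot":[0,0,-0.6],"xyz":[0.0028,0.0027,0.122],"fingers":0.3},{"delta_rot":[0,0,-0.6],"xyz":[0.0028,0.0027,0.122],"fingers":1},{"delta_rot":[0,0,-0.6],"xyz":[0.0028,0.0027,0.122],"fingers":1},{"delta_rot":[0,0,-0.6],"xyz":[0.0028,0.0027,0.122],"fingers":1},{"delta_rot":[0,0,-0.6],"xyz":[0.0028,0.0027,0.122],"fingers":1}]' 40
python3 -c "
from h import *
p,r,o=tool();print(o['torque'],o['q']);goto([.5148,-.138,.128],40.6)
c=viewer.read_camera('side');cv2.imwrite('pics/s3.png',cv2.resize(c['img'][80:230,290:450][:,:,::-1],None,fx=4,fy=4,interpolation=cv2.INTER_CUBIC))"
```

```text
t: 3.85
eef_pos: [0.5155, -0.1364, 0.1286]
tool_rot: [0.0, 0.416, 0.909, 0.0]
contact_force: [0.4, 0.0, -0.8]
gripper_width: -0.002
grasp_force: 0.0
[ 1.63505190e-02 -5.51215743e-02  3.66760135e-05] [ 0.58975543  0.37839186 -0.54951221  1.93262494  0.24990875  0.89665172
  0.62686087]
xyz [-0.0007 -0.0016  0.0006] rot [0.02 0.05 0.21]
```

View pics/s3.png

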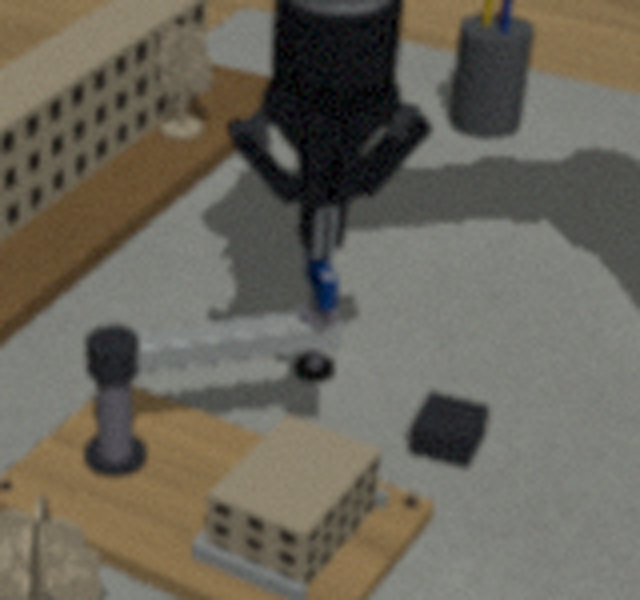

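The fingers shut without the wing: in the crop their tips sit at (322,258), hidden behind or above the wing (322,285). I'll check by projecting the TCP.

```bash
python3 - <<'E'
from h import *
p,r,o=tool()
for n in("side","top"):
    c=viewer.read_camera(n); print(n,"tcp",project(c,p),"crop",(project(c,p)-[290,80])*4)
    for P in ([.5148,-.138,.156],[.5148,-.138,.132],[.6138,-.0397,.117],[.5148,-.138,.114]): print(P,project(c,P),(project(c,P)-[290,80])*4)
    i=c["img"]; m=blue(i); k=np.zeros_like(m); k[130:250,350:445]=1; px=np.argwhere(m&k)[:,::-1]; print(len(px),px.mean(0) if len(px) else '',px.min(0),px.max(0))
    if n=="top": cv2.imwrite("pics/t3.png",cv2.resize(i[150:290,310:460][:,:,::-1],None,fx=4.2,fy=4.2,interpolation=cv2.INTER_CUBIC))
E
```

```text
side tcp [368.76338072 154.0960696 ] crop [315.0535229  296.38427838]
[0.5148, -0.138, 0.156] [369.93081535 144.90774757] [319.72326138 259.63099029]
[0.5148, -0.138, 0.132] [369.32985259 152.75382427] [317.31941038 291.01529708]
[0.6138, -0.0397, 0.117] [317.93896759 164.62042091] [111.75587036 338.48168362]
[0.5148, -0.138, 0.114] [368.88880138 158.48816802] [315.55520551 313.95267206]
51 [370.09803922 150.8627451 ] [367 145] [373 157]
top tcp [416.32810423 226.36648076] crop [505.31241692 585.46592306]
[0.5148, -0.138, 0.156] [420.2039484  226.33156017] [520.81579361 585.32624069]
[0.5148, -0.138, 0.132] [417.44374053 226.62888596] [509.77496213 586.51554383]
[0.6138, -0.0397, 0.117] [370.37287738 180.95235803] [321.49150953 403.80943213]
[0.5148, -0.138, 0.114] [415.46845915 226.84144876] [501.87383658 587.36579506]
37 [412.45945946 231.21621622] [408 228] [417 235]
```

View pics/t3.png

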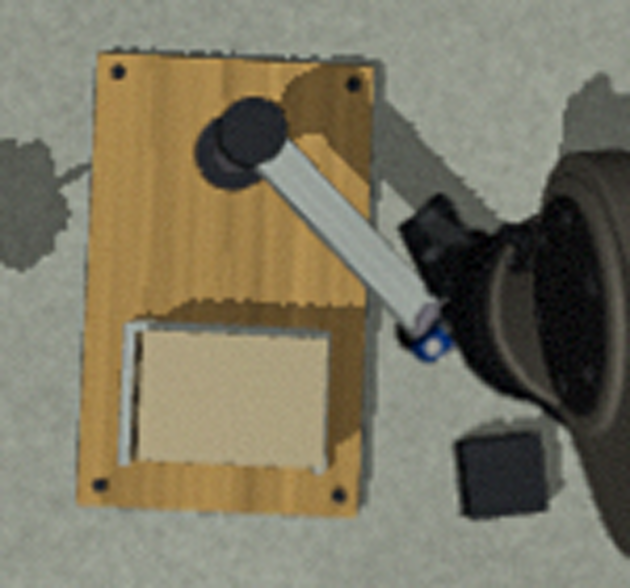

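```bash
python3 - <<'E'
from h import *
c=viewer.read_camera("side")
print("start",project(c,[.2205,-.638,.197]),"back13",project(c,[.2205,-.638,.210]))
y=np.array([np.cos(np.radians(40.6)),np.sin(np.radians(40.6)),0])
P=np.array([.5145,-.1418,.25])
for s in(-1,1):print("hover",(project(c,P+s*y*.028+[0,0,.008])-[290,80])*4)
print(telemetry.get_obs()["gripper_width"])
a=cv2.imread("pics/side0.png")[40:110,500:600]; b=c["img"][110:180,320:420][:,:,::-1]
cv2.imwrite("pics/cmp.png",np.vstack([cv2.resize(k,None,fx=4,fy=4,interpolation=cv2.INTER_CUBIC) for k in(a,b)]))
E
```

```text
start [525.21379641  88.3167811 ] back13 [526.47053685  84.36820846]
hover [378.1307152  109.46906968]
hover [289.11480941 116.51462624]
-0.0009616692722419331
```

View pics/cmp.png

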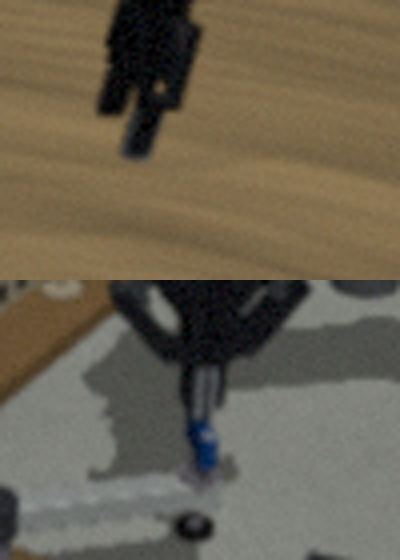

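The fingertips appear about 30 mm higher than the reported TCP in all three side views (row 144.5 now, 154 predicted). The column shifts also match a purely vertical offset, so they closed just above the wing. I'll open, go 30 mm lower and regrip.

```bash
python3 -m crank '[{"delta_rot":[0,0,0],"xyz":[-0.0007,-0.0016,0],"fingers":-0.3},{"delta_rot":[0,0,0],"xyz":[-0.0007,-0.0016,0],"fingers":-0.3},{"delta_rot":[0,0,0],"xyz":[-0.0007,-0.0016,0],"fingers":-0.3},{"delta_rot":[0,0,0],"xyz":[-0.0007,-0.0016,0.01],"fingers":-0.3},{"delta_rot":[0,0,0],"xyz":[-0.0007,-0.0016,0.02],"fingers":-0.3},{"delta_rot":[0,0,0],"xyz":[-0.0007,-0.0016,0.029],"fingers":-0.3},{"delta_rot":[0,0,0],"xyz":[-0.0007,-0.0016,0.029],"fingers":-0.3}]' 40
python3 -m crank '[{"delta_rot":[0,0,0],"xyz":[0,0,0],"fingers":0.3},{"delta_rot":[0,0,0],"xyz":[0,0,0],"fingers":0.6},{"delta_rot":[0,0,0],"xyz":[0,0,0],"fingers":1},{"delta_rot":[0,0,0],"xyz":[0,0,0],"fingers":1},{"delta_rot":[0,0,0],"xyz":[0,0,0],"fingers":1},{"delta_rot":[0,0,0],"xyz":[0,0,0],"fingers":1}]' 40
python3 -c "
from h import *
p,r,o=tool();print(o['torque'],o['q'])
a=[cv2.resize(viewer.read_camera(n)['img'][y:y+90,x:x+100][:,:,::-1],None,fx=4,fy=4,interpolation=cv2.INTER_CUBIC) for n,x,y in(('side',320,100),('top',370,170))]
cv2.imwrite('pics/g4.png',np.hstack(a))"
```

```text
t: 4.75
eef_pos: [0.5131, -0.1377, 0.0972]
tool_rot: [-0.002, 0.416, 0.909, -0.0]
contact_force: [0.4, 0.3, -0.2]
gripper_width: 0.651
grasp_force: 0.0
t: 5.35
eef_pos: [0.5145, -0.1384, 0.0995]
tool_rot: [0.0, 0.416, 0.909, -0.0]
contact_force: [-2.2, -1.6, 6.2]
gripper_width: 0.131
grasp_force: 41.4
[-0.35040664  0.59155414  0.09230537] [ 0.57722268  0.41655288 -0.53394469  1.95734406  0.28113547  0.84005655
  0.60314929]
```

View pics/g4.png

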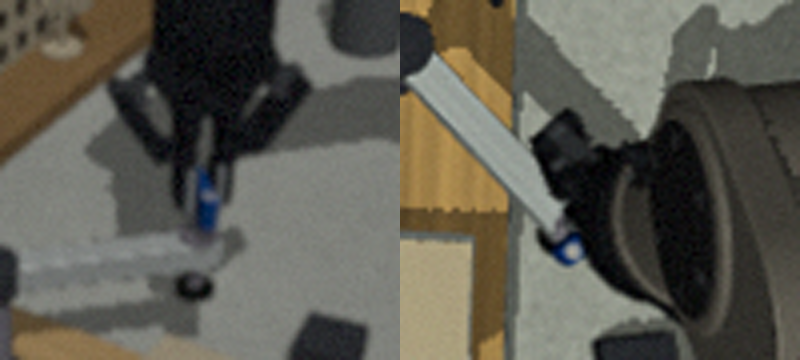

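Gripped: the opening reads 11 mm at 41 N, and the side crop shows the pads around the blue wing. Next is the swing arc.

```bash
cat >> h.py <<'E'
PIV=np.array([.6138,-.0397])
def arc(angs,P=None):
    p,r,o=tool(); p=p if P is None else np.array(P)
    for a in angs:
        M=R.from_euler('z',-a,degrees=True); d=np.r_[p[:2]-PIV,0]; q=M.apply(d)-d
        print(a,r.inv().apply(q).round(4))
E
python3 -c "
from h import *
arc(np.arange(1,11)*4.2)"
```

```text
4.2 [ 0.0103 -0.0003 -0.    ]
8.4 [ 0.0205  0.0001 -0.    ]
12.600000000000001 [ 0.0307  0.0012 -0.    ]
16.8 [ 0.0408  0.0031 -0.    ]
21.0 [ 0.0507  0.0057 -0.    ]
25.200000000000003 [ 0.0604  0.0091 -0.    ]
29.400000000000002 [ 0.0698  0.0131 -0.0001]
33.6 [ 0.0789  0.0179 -0.0001]
37.800000000000004 [ 0.0877  0.0233 -0.0001]
42.0 [ 0.096   0.0293 -0.0001]
```

```bash
python3 -m crank '[{"delta_rot":[0,0,4.2],"xyz":[0.0103,-0.0003,0],"fingers":1},{"delta_rot":[0,0,8.4],"xyz":[0.0205,0.0001,0],"fingers":1},{"delta_rot":[0,0,12.6],"xyz":[0.0307,0.0012,0],"fingers":1},{"delta_rot":[0,0,16.8],"xyz":[0.0408,0.0031,0],"fingers":1},{"delta_rot":[0,0,21],"xyz":[0.0507,0.0057,0],"fingers":1},{"delta_rot":[0,0,25.2],"xyz":[0.0604,0.0091,0],"fingers":1}]' 40
python3 -c "
from h import *
p,r,o=tool();print(o['torque'],np.hypot(*(p[:2]-PIV)),o['q'][6])
d=p[:2]-PIV;print(np.degrees(np.arctan2(d[1],d[0])),r.as_matrix()[:,1])
arc(np.arange(1,11)*2.5)"
```

```text
t: 6.05
eef_pos: [0.4827, -0.0867, 0.0996]
tool_rot: [0.001, 0.606, 0.795, 0.0]
contact_force: [1.2, -1.5, 1.7]
gripper_width: 0.13
grasp_force: 40.9
[-0.54704605 -0.25040039 -0.07251739] 0.13924677783759165 0.11718717408713651
-160.2701596340025 [0.96411421 0.26548082 0.00192938]
2.5 [ 0.0061 -0.0003 -0.    ]
5.0 [ 0.0121 -0.0004 -0.    ]
7.5 [ 0.0182 -0.0002 -0.    ]
10.0 [ 0.0243  0.0003 -0.    ]
12.5 [ 0.0303  0.001  -0.    ]
15.0 [ 0.0363  0.002  -0.    ]
17.5 [ 0.0422  0.0033 -0.    ]
20.0 [ 0.0481  0.0048 -0.0001]
22.5 [ 0.0539  0.0065 -0.0001]
25.0 [ 0.0597  0.0086 -0.0001]
```

```bash
python3 -m crank '[{"delta_rot":[0,0,2.5],"xyz":[0.0061,-0.0003,0],"fingers":1},{"delta_rot":[0,0,5],"xyz":[0.0121,-0.0004,0],"fingers":1},{"delta_rot":[0,0,7.5],"xyz":[0.0182,-0.0002,0],"fingers":1},{"delta_rot":[0,0,10],"xyz":[0.0243,0.0003,0],"fingers":1},{"delta_rot":[0,0,12.5],"xyz":[0.0303,0.001,0],"fingers":1},{"delta_rot":[0,0,15],"xyz":[0.0363,0.002,0],"fingers":1},{"delta_rot":[0,0,17.5],"xyz":[0.0422,0.0033,0],"fingers":1},{"delta_rot":[0,0,20],"xyz":[0.0481,0.0048,0],"fingers":1},{"delta_rot":[0,0,20],"xyz":[0.0481,0.0048,0],"fingers":1}]' 40
python3 -c "
from h import *
p,r,o=tool();print(o['torque'],np.hypot(*(p[:2]-PIV)),o['q'][6])
d=p[:2]-PIV;print(np.degrees(np.arctan2(d[1],d[0])),r.as_matrix()[:,1])
arc(np.arange(1,7)*1.)"
```

```text
t: 6.95
eef_pos: [0.4751, -0.0376, 0.0996]
tool_rot: [0.001, 0.733, 0.68, 0.001]
contact_force: [3.2, 1.9, 0.3]
gripper_width: 0.13
grasp_force: 40.6
[ 0.32037838 -0.62125357 -0.02308828] 0.13868752100620396 -0.29934968306014376
179.14425266635126 [ 0.99713373 -0.07559723  0.00306198]
1.0 [ 0.0024 -0.0001  0.    ]
2.0 [ 0.0048 -0.0002  0.    ]
3.0 [ 0.0073 -0.0003  0.    ]
4.0 [ 0.0097 -0.0002  0.    ]
5.0 [ 0.0121 -0.0002  0.    ]
6.0 [ 0.0145 -0.0001  0.    ]
```

```bash
python3 -m crank '[{"delta_rot":[0,0,0.8],"xyz":[0.002,0,0],"fingers":1},{"delta_rot":[0,0,1.6],"xyz":[0.004,0,0],"fingers":1},{"delta_rot":[0,0,1.6],"xyz":[0.004,0,0],"fingers":1},{"delta_rot":[0,0,1.6],"xyz":[0.004,0,0],"fingers":1}]'
python3 -m crank '[{"delta_rot":[0,0,0],"xyz":[0.0015,0,0],"fingers":1},{"delta_rot":[0,0,0],"xyz":[0.003,0,0],"fingers":1},{"delta_rot":[0,0,0],"xyz":[0.003,0,0],"fingers":1},{"delta_rot":[0,0,0],"xyz":[0.003,0,0],"fingers":1}]'
```

```text
t: 7.35
eef_pos: [0.4751, -0.0367, 0.0996]
tool_rot: [0.001, 0.744, 0.669, 0.0]
contact_force: [3.1, -5.6, 2.5]
gripper_width: 0.134
grasp_force: 40.9
t: 7.75
eef_pos: [0.475, -0.0366, 0.0996]
tool_rot: [0.002, 0.744, 0.668, -0.001]
contact_force: [2.7, -13.3, 4.2]
gripper_width: 0.131
grasp_force: 41.1
```

The arm has met its stop: y stayed put while the push rose to 13 N. I'll ease the push a little and turn clockwise, watching the torque.

```bash
python3 -m crank '[{"delta_rot":[0,0,5],"xyz":[-0.002,0,0],"fingers":1},{"delta_rot":[0,0,10],"xyz":[-0.002,0,0],"fingers":1},{"delta_rot":[0,0,16],"xyz":[-0.002,0,0],"fingers":1},{"delta_rot":[0,0,22],"xyz":[-0.002,0,0],"fingers":1},{"delta_rot":[0,0,28],"xyz":[-0.002,0,0],"fingers":1},{"delta_rot":[0,0,34],"xyz":[-0.002,0,0],"fingers":1},{"delta_rot":[0,0,40],"xyz":[-0.002,0,0],"fingers":1},{"delta_rot":[0,0,40],"xyz":[-0.002,0,0],"fingers":1}]' 50
cat >> h.py <<'E'
def st():
    p,r,o=tool();x=r.as_matrix()[:,0];d=p[:2]-PIV
    print("torque",o['torque'].round(3),"F",o["contact_force"].round(1),"xhead",np.degrees(np.arctan2(x[1],x[0])),"armhead",np.degrees(np.arctan2(d[1],d[0])),"r",np.hypot(*d),"q7",o['q'][6])
E
python3 -c "
from h import *
st()"
```

```text
t: 8.55
eef_pos: [0.4739, -0.0362, 0.0995]
tool_rot: [0.001, 0.928, 0.372, -0.001]
contact_force: [-0.1, -5.9, 5.5]
gripper_width: 0.129
grasp_force: 52.0
torque [-1.56   0.017 -0.087] F [-0.1 -5.9  5.5] xhead 43.735204143073275 armhead 178.56077527263326 r 0.1399332346246444 q7 -0.9786717547450973
```

```bash
python3 -m crank '[{"delta_rot":[0,0,6],"xyz":[0,0,0],"fingers":1},{"delta_rot":[0,0,12],"xyz":[0,0,0],"fingers":1},{"delta_rot":[0,0,18],"xyz":[0,0,0],"fingers":1},{"delta_rot":[0,0,24],"xyz":[0,0,0],"fingers":1},{"delta_rot":[0,0,30],"xyz":[0,0,0],"fingers":1},{"delta_rot":[0,0,36],"xyz":[0,0,0],"fingers":1},{"delta_rot":[0,0,36],"xyz":[0,0,0],"fingers":1}]' 50
python3 -c "
from h import *
st()"
python3 -m crank '[{"delta_rot":[0,0,2],"xyz":[0,0,0],"fingers":1},{"delta_rot":[0,0,4],"xyz":[0,0,0],"fingers":1},{"delta_rot":[0,0,6],"xyz":[0,0,0],"fingers":1},{"delta_rot":[0,0,6],"xyz":[0,0,0],"fingers":1}]' 50
python3 -c "
from h import *
st()"
```

```text
t: 9.25
eef_pos: [0.4734, -0.0352, 0.0995]
tool_rot: [0.001, 0.998, 0.068, -0.001]
contact_force: [-1.8, -4.5, 7.7]
gripper_width: 0.129
grasp_force: 52.3
torque [-0.98   0.358 -0.08 ] F [-1.8 -4.5  7.7] xhead 7.778506025591958 armhead 178.16946278704162 r 0.1404531719315027 q7 -1.5574931372927407
t: 9.65
eef_pos: [0.4734, -0.0351, 0.0995]
tool_rot: [0.001, 1.0, 0.017, -0.001]
contact_force: [-1.5, -3.8, 7.6]
gripper_width: 0.129
grasp_force: 52.3
torque [-0.882  0.432 -0.066] F [-1.5 -3.8  7.6] xhead 1.8938764999318116 armhead 178.11168138806903 r 0.14051134527118178 q7 -1.6522613894637406
```

```bash
for i in 1; do python3 -m crank '[{"delta_rot":[0,0,2],"xyz":[0,0,0],"fingers":1},{"delta_rot":[0,0,3],"xyz":[0,0,0],"fingers":1},{"delta_rot":[0,0,3],"xyz":[0,0,0],"fingers":1}]' 60 >/dev/null; python3 -c "
from h import *
st()"; python3 -m crank '[{"delta_rot":[0,0,2],"xyz":[0,0,0],"fingers":1},{"delta_rot":[0,0,3],"xyz":[0,0,0],"fingers":1},{"delta_rot":[0,0,3],"xyz":[0,0,0],"fingers":1}]' 60 >/dev/null; python3 -c "
from h import *
st()"; done
```

```text
torque [-0.804  0.454 -0.053] F [-1.9 -3.5  8. ] xhead -1.0755140022657403 armhead 178.06760098881222 r 0.14052132849676352 q7 -1.7001148474080743
torque [-0.854  0.456  0.695] F [-2.3 -4.   8.7] xhead -3.9301692654812785 armhead 178.04593596551092 r 0.14052091177989637 q7 -1.7471953156277902
```

```bash
python3 -m crank '[{"delta_rot":[0,0,1],"xyz":[0,0,0],"fingers":1},{"delta_rot":[0,0,2],"xyz":[0,0,0],"fingers":1},{"delta_rot":[0,0,2],"xyz":[0,0,0],"fingers":1}]' 60 >/dev/null; python3 -c "
from h import *
st()"
```

```text
torque [-0.843  0.485  1.311] F [-3.3 -3.9  9.4] xhead -5.811607078446561 armhead 178.0208704315097 r 0.1405101705423843 q7 -1.7783702754680597
```

It is seated: the torque climbs linearly to 1.3 N m from a tool heading of about -1.7°. Next I'll back off 90°, to about 88.3°.

```bash
python3 -m crank '[{"delta_rot":[0,0,-4],"xyz":[0,0,0],"fingers":1},{"delta_rot":[0,0,-10],"xyz":[0,0,0],"fingers":1},{"delta_rot":[0,0,-16],"xyz":[0,0,0],"fingers":1},{"delta_rot":[0,0,-22],"xyz":[0,0,0],"fingers":1},{"delta_rot":[0,0,-28],"xyz":[0,0,0],"fingers":1},{"delta_rot":[0,0,-34],"xyz":[0,0,0],"fingers":1},{"delta_rot":[0,0,-40],"xyz":[0,0,0],"fingers":1},{"delta_rot":[0,0,-46],"xyz":[0,0,0],"fingers":1},{"delta_rot":[0,0,-50],"xyz":[0,0,0],"fingers":1},{"delta_rot":[0,0,-50],"xyz":[0,0,0],"fingers":1}]' 60; python3 -c "
from h import *
st()"
```

```text
t: 11.55
eef_pos: [0.4739, -0.0362, 0.0995]
tool_rot: [0.001, 0.927, 0.375, -0.0]
contact_force: [0.5, -6.6, 6.0]
gripper_width: 0.129
grasp_force: 60.3
torque [-1.454  0.036  0.087] F [ 0.5 -6.6  6. ] xhead 44.0208637750873 armhead 178.55403782114263 r 0.13992674506678524 q7 -0.9738470348974458
```

```bash
python3 -m crank '[{"delta_rot":[0,0,-6],"xyz":[0,0,0],"fingers":1},{"delta_rot":[0,0,-12],"xyz":[0,0,0],"fingers":1},{"delta_rot":[0,0,-18],"xyz":[0,0,0],"fingers":1},{"delta_rot":[0,0,-24],"xyz":[0,0,0],"fingers":1},{"delta_rot":[0,0,-30],"xyz":[0,0,0],"fingers":1},{"delta_rot":[0,0,-36],"xyz":[0,0,0],"fingers":1},{"delta_rot":[0,0,-41],"xyz":[0,0,0],"fingers":1},{"delta_rot":[0,0,-44.4],"xyz":[0,0,0],"fingers":1},{"delta_rot":[0,0,-44.4],"xyz":[0,0,0],"fingers":1},{"delta_rot":[0,0,-44.4],"xyz":[0,0,0],"fingers":1}]' 60; python3 - <<'E'
from h import *
st()
a=[cv2.resize(viewer.read_camera(n)['img'][y:y+130,x:x+95][:,:,::-1],None,fx=4.2,fy=4.2,interpolation=cv2.INTER_CUBIC) for n,x,y in(('side',300,90),('top',320,155))]
cv2.imwrite('pics/f.png',np.hstack(a))
E
```

```text
t: 12.55
eef_pos: [0.4752, -0.0367, 0.0996]
tool_rot: [0.002, 0.718, 0.696, -0.0]
contact_force: [3.1, -7.1, 2.5]
gripper_width: 0.124
grasp_force: 59.7
torque [-1.813 -0.806  0.129] F [ 3.1 -7.1  2.5] xhead 88.29191307177689 armhead 178.764469228253 r 0.13865059821750333 q7 -0.26465561686390443
```

View pics/f.png

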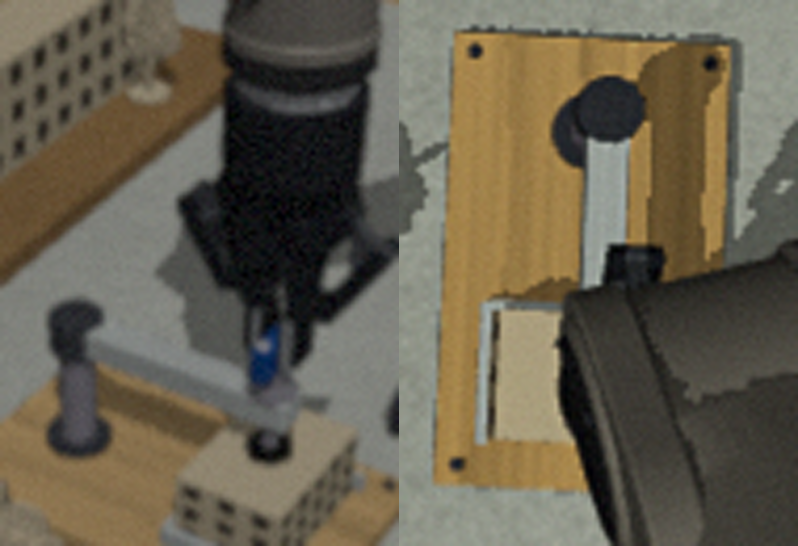

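The picture shows the arm parallel to the jig's long side over the roof. The wing at (265,355) in the left half lies square across the arm, dot towards the camera, held between the fingers. I'll hand it in.

```bash
python3 -c "
from station import job
print(job.hand_in())"
```

```text
the job is handed in; nothing more can be done
None
```

The job is handed in: the clamp arm is against its stop, and the thumbscrew was seated, backed off a quarter turn (about 90°) and is still held in the fingers; the bottle, tree and weight were not touched as far as I could tell, though I did not re-measure them at the end.

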